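# Share the lentil tins evenly on the two-pan kitchen scale

## Task

The four closed tins of lentils on the two-pan kitchen scale look alike but are filled to different degrees, and three of them stand on one pan. Find out which tin has to change pans so that both shares weigh the same, and set it over without dropping it: in the end all four tins stand upright on the pans and the scale rests level. Do not tip a tin over and leave the mug, bowl, jar, spoon, soap bottle and pepper mill where they are.

Things in the scene. Friction and masses are not known exactly. Their poses are not given: they have to be found in the camera images.
- scale: red cast-iron two-pan kitchen scale, fixed to the worktop; base 350 mm long (its y axis) and 125 mm wide (its x axis). Origin: on the worktop under the middle of the base; z up. The beam's pivot is 85 mm above the origin, a column 101 mm high and index plates up to 143 mm high stand at the middle between the pans. The pans' centres lie 140 mm to either side of the origin along y, the left pan at +y.
- beam (a joint): angle of the scale's beam in rad: 0 = level, positive = left (+y) pan down, negative = right pan down; stops at -0.06 and +0.06. A difference in load of 10 g turns it by about 0.007 rad. At rest within about 1 s after a change of load. The pans stay horizontal; where on a pan a tin stands makes no difference.
- left_pan_floor (a point): centre of the inner floor of the left pan (at +y of the scale): a round aluminium dish, inner floor 188 mm across, flared rim 110 mm from the centre and 8 mm above the floor. The floor is 134 mm above the worktop when level, 8 mm lower or higher at the stops; it sinks or rises as loads change.
- right_pan_floor (a point): centre of the inner floor of the right pan (at -y of the scale), same dish as the left one.
- tin_a: closed round tin, blue with a pale band and brass lid, 60 mm diameter (lid 62), 100 mm high; origin at the centre of its underside, z up. Weight somewhere from 95 to 310 g, not known. One pan holds three tins, in a triangle about 95 mm apart, the other one tin. Moving one certain tin of the three across levels the scale within 20 g; moving either other leaves it on a stop.
- tin_b: closed tin like tin_a in look and size, weight not known
- tin_c: closed tin like tin_a in look and size, weight not known
- tin_d: closed tin like tin_a in look and size, weight not known
- mug: white mug, 80 mm across, 90 mm high, standing in front of the scale; origin under its centre; a bystander to be left alone
- bowl: blue bowl, 150 mm across, 60 mm high, to the right of the scale; origin under its centre; a bystander
- jar: glass jar with red lid, 84 mm across, 150 mm high, behind the middle of the scale; origin under its centre; a bystander
- spoon: wooden spoon, 200 mm long, lying left in front of the scale; origin under its middle; a bystander
- soap: washing-up bottle with green cap, 60 mm across, 190 mm high, left of the scale; origin under its centre; a bystander
- pepper_mill: dark wooden pepper mill, 56 mm across, 148 mm high, right in front of the scale; origin under its centre; a bystander
Things that resemble listed ones, but are neither listed nor needed, are in the scene too. What is shaped like the tin_a but orange or pink is not meant. Leave any purple look-alike of the tin_b alone.

How it is judged (in metres and radians):
At the end, for the whole second after the job is handed in: The beam rests within 0.022 rad of level, and all four tins stand still and upright (within 0.1 rad) on the floor of one pan or the other (tin centre within 85 mm of the pan's centre, underside on the pan) (value of joint beam between -0.022 and 0.022 rad and velocity of joint beam between -0.05 and 0.05 rad/s and angle between each of tin_a, tin_b, tin_c, tin_d's own z axis and vertical below 0.1 rad and linear speed of each of tin_a, tin_b, tin_c, tin_d below 0.03 m/s and ((horizontal distance between tin_a and left_pan_floor below 0.085 m and z of tin_a in the frame of left_pan_floor between -0.005 and 0.01 m) or (horizontal distance between tin_a and right_pan_floor below 0.085 m and z of tin_a in the frame of right_pan_floor between -0.005 and 0.01 m)) and ((horizontal distance between tin_b and left_pan_floor below 0.085 m and z of tin_b in the frame of left_pan_floor between -0.005 and 0.01 m) or (horizontal distance between tin_b and right_pan_floor below 0.085 m and z of tin_b in the frame of right_pan_floor between -0.005 and 0.01 m)) and ((horizontal distance between tin_c and left_pan_floor below 0.085 m and z of tin_c in the frame of left_pan_floor between -0.005 and 0.01 m) or (horizontal distance between tin_c and right_pan_floor below 0.085 m and z of tin_c in the frame of right_pan_floor between -0.005 and 0.01 m)) and ((horizontal distance between tin_d and left_pan_floor below 0.085 m and z of tin_d in the frame of left_pan_floor between -0.005 and 0.01 m) or (horizontal distance between tin_d and right_pan_floor below 0.085 m and z of tin_d in the frame of right_pan_floor between -0.005 and 0.01 m))); the robot touches nothing.
It fails at once if a tin tipped over (more than 0.6 rad) (angle between any of tin_a, tin_b, tin_c, tin_d's own z axis and vertical above 0.6 rad).
It fails at once if a tin dropped (falling faster than 0.5 m/s, out of the fingers) ((linear speed of tin_a above 0.5 m/s and contact force between tin_a and the fingers below 0.05 N) or (linear speed of tin_b above 0.5 m/s and contact force between tin_b and the fingers below 0.05 N) or (linear speed of tin_c above 0.5 m/s and contact force between tin_c and the fingers below 0.05 N) or (linear speed of tin_d above 0.5 m/s and contact force between tin_d and the fingers below 0.05 N)).
It fails at once if the mug, bowl, jar, spoon, soap bottle or pepper mill shifted by more than 30 mm (distance of any of mug, bowl, jar, spoon, soap, pepper_mill from where it was at the start of the episode above 0.03 m).
It also fails if it takes over 72 s, if anything falls off the work surface, if the arm or the gripper's body presses on something with over 40 N, if the wrist force passes 120 N, or if a joint passes its speed limit or range.

## Robot

A 6-joint arm with a two-finger parallel gripper is mounted at the origin on the work surface. World frame = base frame: x ahead of the robot, y to its left, z up, the work surface at z = 0. Lengths are in mm, angles in rad, forces in N, time in s.
With the tool pointing down it reaches from about 275 to 750 mm from the base axis. Payload 10.2 kg.
Tool frame: the origin (TCP) lies midway between the tips of the shut fingers; the grasp point (between the pads) lies 19 mm behind it; z points along the fingers, y is the line along which they close (so a half turn about z gives the same grasp; the last joint's range is limited). The gripper opens to 85 mm and grips with 20 to 120 N. Pads are 22 mm wide; open, the fingers measure 114 mm over their backs; the gripper's body (76 mm by 85 mm) begins 54 mm behind the grasp point. The pads swing forward as they close: fully open they stand 13 mm farther back than shut.
Start: joints at [-1.533, 0.313, 1.498, -0, 1.331, -0.223], TCP at [135.36, -507.256, 231.294] pointing down, gripper open.
Joint ranges: [-2.94, 2.94], [-0.97, 2.17], [0.19, 2.56], [-1.23, 4.37], [0.02, 3.11], [-2.88, 2.88]. Speed limits (rad/s): [2.39, 2.39, 3.01, 3.14, 3.14, 3.14].

## Interface

Orientations are given as a unit quaternion [w, x, y, z].
In Python, from rig import sense, capture, finish_job, find_in, place_of gives the robot as it stands. The module is installed in compiled form; this text tells all that it offers.
- The arm moves only by the shell command python3 -m jog 'ROWS' [FORCE]. ROWS is JSON, a list of rows, each an object of numbers: "tx", "ty", "tz": the shift along the tool's x, y, z in mm; "ax", "ay", "az": the turn, a rotation vector about the tool's x, y, z in rad; "jaw": the closure, from -1 (fully open) to 1 (shut), so that 0 is half open. In form: [{"tx": .., "ty": .., "tz": .., "ax": .., "ay": .., "az": .., "jaw": ..}, ...]. A call has 1 to 5 rows; each row shifts and turns the commanded pose from where the row before left it, along the tool's axes as they then stand; what a row does not reach is not made up. A row lasts 1/8 s, in which the tool goes at most 62.5 mm and 10.7 degrees, less where a joint would pass 70% of its speed; a pose out of reach is approached as far as the arm can. A call with a gripper value outside its range is refused whole. The fingers move at their own pace and stop on an object; FORCE is the grip in N (left out, the last holds). Time passes only in rows, so rows that do not move let the fingers close. It gives the time, the measured TCP pose, the force, the opening and the grip force at its end, in the units of the state.
- sense(): the state, without advancing time (a new reading comes with each control period).
- capture(name): name is "scene" or "top" or "wrist"; returns a dict with "color" (384x512x3 uint8, red, green, blue), "depth" (384x512 float32, mm along the optical axis (not along the pixel's ray), 0 where there is no reading), "fx", "fy", "cx", "cy" (pixels), "camera_from_world" (4x4, takes a point from world to camera coordinates); the wrist camera has in their place "mount" (4x4, takes a point from camera to tool coordinates, whose origin is the TCP and whose axes are the flange's). Camera axes: x right, y up, looking along -z (the intrinsics and any distortion apply to the point x, -y, -z); pixel columns grow to the right and rows downward; lengths in mm; the calibration is good to about 2 mm. A picture is of the moment at which its call begins: read the wrist's pose just before it.
- finish_job(): hands the job in; it is judged then, once.
Trained networks look in the newest picture that a camera, given by its name, has taken for a name from the list of things; names that differ only in an ending like _2 or _b are one class to them, and where a whole thing is asked for, a point or a joint stands for the part that bears it (a point fixed in the world has none). Each returns a list of dicts, best first, with "conf" (0 to 1); they miss things now and then, are a little off and sometimes report something else, mostly with a low value. They report only what shows in the picture. A call takes as long as a camera call. They do not tell look-alikes from the thing itself.
- find_in(query, camera): "centre" ([column, row] in pixels, amid what is visible of it).
- place_of(query, camera): "centre" ([column, row] in pixels: a listed point, or the origin of a listed thing).
The state is a dict: "time_s": time; "joints": joint angles; "dq": joint speeds; "tau": joint torques, N m; "eef_pos": TCP position; "ee_rot": TCP orientation; "force": force on the tool from outside, world axes, zero at the start; "wrist_torque": the same for the moment, N m; "grip_width": opening from 0.0 (shut) to 1.0 (fully open); "grip_force": force on a finger pad.
Only numpy, scipy, OpenCV 4.12 (cv2) and the standard library are available. Lean on these libraries where they do the work, as an engineer would, in place of code of your own. Each camera call takes 0.05 s, during which the arm holds its last target. There are 200 camera calls.

## Working session

There is one attempt and no reset: what is moved stays moved. The work goes in short steps, Python scripts to look and compute and a shell command to move; the robot and the scene stay as the last step left them, time stands still between calls to the robot, and variables do not carry over. Pictures are saved under pics/ and viewed, at most 10 in all, crops included, and the job is handed in when it is done.

```bash
mkdir -p pics; cat > h.py <<'E'
import numpy as np,cv2
from rig import *
def world(c,u,v,z=None,T=None):
    # pixel -> world; by depth or on plane z
    M=np.linalg.inv(c["camera_from_world"]) if T is None else T
    r=np.array([(u-c["cx"])/c["fx"],-(v-c["cy"])/c["fy"],-1.])
    if z is None:
        p=np.median(c["depth"][int(v)-1:int(v)+2,int(u)-1:int(u)+2])*r; return (M@np.r_[p,1])[:3]
    d=M[:3,:3]@r; o=M[:3,3]; return o+d*(z-o[2])/d[2]
def proj(c,p):
    q=c["camera_from_world"]@np.r_[p,1]; return c["cx"]-c["fx"]*q[0]/q[2], c["cy"]+c["fy"]*q[1]/q[2]
E
python3 - <<'E'
from h import *
cs={n:capture(n) for n in("scene","top")}
for n,c in cs.items():
    np.savez(n+".npz",**c)
    for q in("tin_a","left_pan_floor","right_pan_floor","scale","jar","soap","mug","pepper_mill","bowl","spoon"):
        for o in place_of(q,n)[:6]:
            u,v=o["centre"]; print(n,q,np.round([o["conf"],u,v],2), world(c,u,v,134 if('tin'in q or 'floor'in q) else 0).round(0)[:2])
cv2.imwrite("pics/a.png",cv2.resize(cv2.cvtColor(np.hstack([cs["scene"]["color"]]),cv2.COLOR_RGB2BGR),(800,600)))
cv2.imwrite("pics/b.png",cv2.resize(cv2.cvtColor(np.hstack([cs["top"]["color"]]),cv2.COLOR_RGB2BGR),(800,600)))
print(sense())
E
```

```text
scene tin_a [  0.92 336.9  255.6 ] [784. 199.]
scene tin_a [  0.81 364.2  211.7 ] [652. 287.]
scene tin_a [  0.72 300.5  261.3 ] [801. 108.]
scene tin_a [  0.69 309.7  193.4 ] [593. 144.]
scene tin_a [  0.65 296.3  169.1 ] [506. 111.]
scene tin_a [  0.65 198.6  163.8 ] [ 490. -176.]
scene left_pan_floor [  0.93 309.7  177.4 ] [536. 148.]
scene right_pan_floor [  0.67 215.4  157.8 ] [ 466. -129.]
scene scale [  0.66 261.   197.2 ] [513.   9.]
scene scale [  0.33 140.7  168.  ] [ 398. -397.]
scene jar [  0.87 246.3  237.7 ] [660. -33.]
scene soap [  0.6 411.  225.6] [612. 463.]
scene mug [  0.74 270.4  159.  ] [351.  40.]
scene pepper_mill [  0.98 140.   169.1 ] [ 403. -398.]
scene bowl [  0.79 105.6  220.2 ] [ 605. -463.]
scene bowl [3.800e-01 4.122e+02 2.247e+02] [608. 468.]
scene spoon [  0.6 369.3 170.6] [398. 371.]
top tin_a [  0.96 186.2  197.5 ] [520. 208.]
top tin_a [  0.8 154.4 182.5] [567. 304.]
top tin_a [  0.64 313.1  202.6 ] [ 498. -176.]
top tin_a [  0.63 207.2  172.5 ] [595. 144.]
top tin_a [  0.62 181.6  139.8 ] [696. 221.]
top tin_a [  0.58 216.7  138.1 ] [700. 114.]
t
[... 624 characters left out ...]
480. -132.]
{'time_s': 1.1, 'joints': array([-1.53340257e+00,  3.12870796e-01,  1.49769663e+00,  7.61418028e-06,
        1.33099907e+00, -2.23442773e-01]), 'dq': array([ 0.00057731,  0.00065044,  0.00081689,  0.00040009,  0.00104796,
       -0.00046748]), 'tau': array([-1.97791946e-04, -4.12171161e+01, -2.59898436e+01, -1.61499929e-04,
        5.36703519e-04,  1.14840140e-05]), 'eef_pos': array([ 135.36034308, -507.25717756,  231.31039617]), 'ee_rot': array([1.33630600e-05, 9.91507703e-01, 1.30047968e-01, 2.46753521e-06]), 'force': array([ 0.89325393, -0.83414173, -0.04566441]), 'wrist_torque': array([-0.01328529, -0.01393931,  0.00155226]), 'grip_force': 0.0, 'grip_width': 1.00352979282838}
```

View pics/a.png

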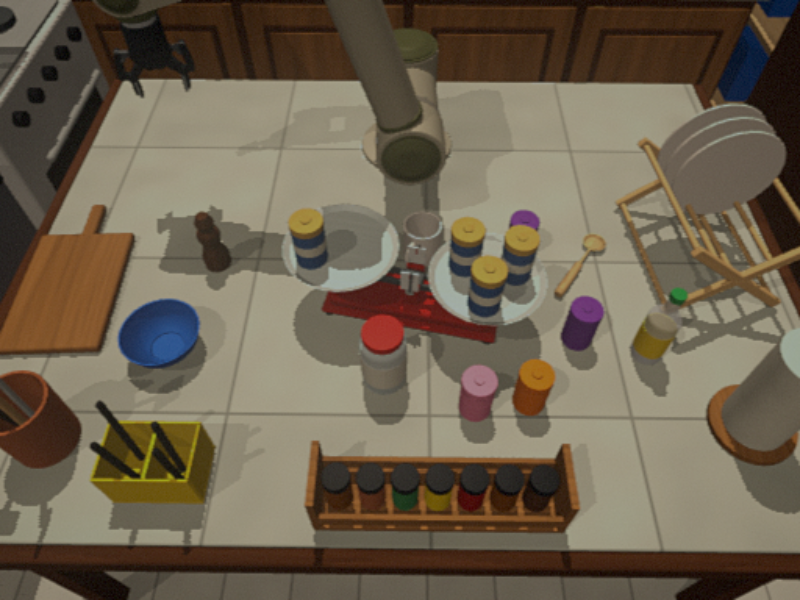

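View pics/b.png

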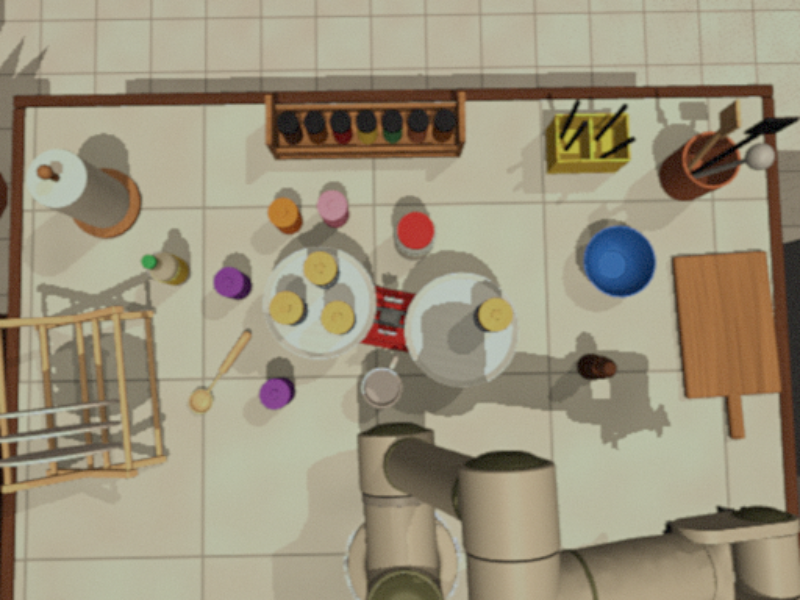

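The scene view (800x600 scaling) shows three blue/brass tins on the left pan (lids near 467,230 / 521,238 / 488,268), one on the right (306,220). In the top view their lids are at 320,267 / 287,308 / 337,317 and 495,313. The look-alikes, purple (233,283 and 277,393), orange and pink, stand on the worktop and are not meant. Next I locate the lids by colour and depth, and check with an enlarged crop.

```bash
cat >> h.py <<'E'
def lids(c):
    hsv=cv2.cvtColor(c["color"],cv2.COLOR_RGB2HSV)
    m=cv2.inRange(hsv,(17,110,90),(32,255,255)); m=cv2.morphologyEx(m,cv2.MORPH_OPEN,np.ones((3,3)))
    n,l,s,ce=cv2.connectedComponentsWithStats(m); out=[]
    for i in range(1,n):
        if s[i,4]<60: continue
        d=c["depth"][l==i]; v,u=np.nonzero(l==i)
        r=np.stack([(u-c["cx"])/c["fx"],-(v-c["cy"])/c["fy"],-np.ones(len(u))],1)*d[:,None]
        p=(np.c_[r,np.ones(len(u))]@np.linalg.inv(c["camera_from_world"]).T)[:,:3]
        z=np.median(p[:,2])
        if 205<z<420:
            k=abs(p[:,2]-z)<8; q=p[k]
            e=cv2.minEnclosingCircle(q[:,:2].astype(np.float32))
            out.append((s[i,4],ce[i].round(1),q.mean(0).round(1),np.round(e[0],1),round(e[1],1),round(z,1)))
    return out
def pans(c):
    # white-ish pan floor heights near known xy
    H,W=c["depth"].shape; v,u=np.mgrid[:H,:W]
    r=np.stack([(u-c["cx"])/c["fx"],-(v-c["cy"])/c["fy"],-np.ones((H,W)),],-1)*c["depth"][...,None]
    p=np.concatenate([r,np.ones((H,W,1))],-1)@np.linalg.inv(c["camera_from_world"]).T
    return p[...,:3]
E
python3 - <<'E'
from h import *
cs={n:dict(np.load(n+".npz")) for n in("scene","top")}
for n,c in cs.items():
    for o in lids(c): print(n,*o)
    P=pans(c); k=(P[...,2]>115)&(P[...,2]<165)
    for s,y0,y1 in(("L",60,270),("R",-240,-30)):
        q=P[k&(P[...,1]>y0)&(P[...,1]<y1)&(P[...,0]>370)&(P[...,0]<650)]
        (a,b),r=cv2.minEnclosingCircle(q[:,:2].astype(np.float32)); 
        h=np.histogram(q[:,2],bins=range(115,166,3)); print(n,s,len(q),round(a),round(b),round(r),np.median(q[:,2]),h[0])
c=cs["top"]["color"]; cv2.imwrite("pics/c.png",cv2.resize(cv2.cvtColor(c[140:260,130:350],cv2.COLOR_RGB2BGR),None,fx=3.6,fy=3.6))
E
```

```text
scene 318 [195.1 142.2] [ 502.7 -172.3  240.5] [ 500.4 -171. ] 31.5 240.7
scene 322 [299.1 147.8] [503.  111.6 224.1] [499.9 111.7] 31.5 224.2
scene 332 [333.7 153.1] [521.5 204.2 224.2] [518.8 204.9] 31.9 224.0
scene 378 [312.7 173.1] [592.7 141.8 224.2] [591. 142.] 31.4 224.2
scene L 2080 533 152 110 126.663144821647 [  0  10 259 853 331 193 106  35  37  25  36  38  30  40  26  38]
scene R 2592 513 -102 152 142.59351159870414 [   0    0    0    0    0    0    0   81  922 1035  267  178   56   13
   11   16]
top 344 [204.8 171.2] [588.6 142.6 224.2] [588.9 143.8] 30.0 224.3
top 353 [183.2 196.5] [517.2 204.2 224.1] [517.6 205.1] 29.7 224.1
top 362 [316.3 201. ] [ 498.1 -170.3  241. ] [ 498.4 -171. ] 30.1 241.0
top 338 [215.9 202.7] [498.6 111.7 224. ] [499. 111.] 29.3 223.8
top L 2763 532 155 109 126.23111196616469 [ 14 124 572 887 623 307 145  42  13   6   7   4   4   3   3   7]
top R 3636 513 -100 152 142.64054933215152 [   2    6   11    7    4    5   68  397 1062 1134  582  238   94   18
    3    3]
```

View pics/c.png

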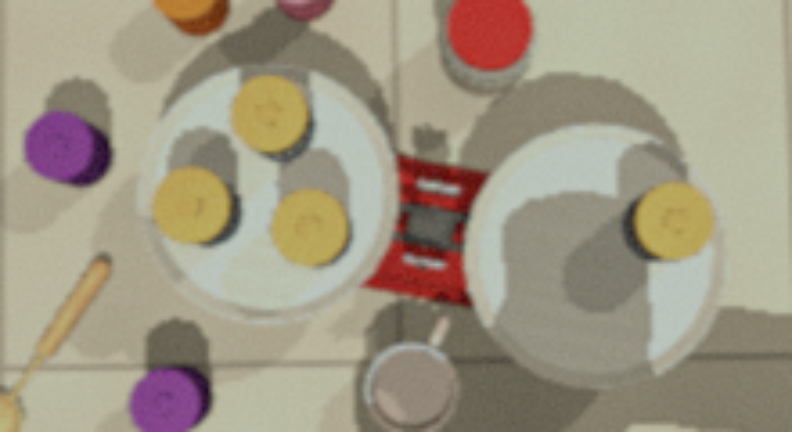

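The crop confirms it: gold lids over blue bodies, three on the left pan (crop 270,112 / 193,205 / 310,227) and one on the right (673,220). The look-alikes are purple, orange and pink and stand off the pans. The left pan is down on its stop. I will weigh the left tins by lifting each one a little, starting with T3 at (499.5, 111.4).

```bash
cat >> h.py <<'E'
from scipy.spatial.transform import Rotation as Ro
def to(*t):
    s=sense(); q=s["ee_rot"]; R=Ro.from_quat(q,scalar_first=True)
    d=R.inv().apply(np.array(t)-s["eef_pos"]); print("t",s["time_s"],"pos",s["eef_pos"].round(1),"tool d",d.round(1),"F",s["force"].round(2),"up-err",(R.inv()*Ro.from_quat([1,0,0,0])).as_rotvec().round(3) if 0 else R.apply([0,0,1]).round(4),"yaw",np.degrees(np.arctan2(*R.apply([0,1,0])[[1,0]])).round(1),s["grip_width"],s["grip_force"])
E
python3 -m jog '[{"tz":-60},{"tz":-30}]'; python3 -c "
from h import *
to(499.5,111.4,320)"
```

```text
t 1.1 pos [ 135.4 -507.3  231.3] tool d [ 511.4 -503.8  -88.7] F [ 0.89 -0.83 -0.05] up-err [ 0. -0. -1.] yaw -75.1 1.00352979282838 0.0schema error: expected keys tx, ty, tz, ax, ay, az, jaw
```

```bash
python3 -m jog '[{"tx":0,"ty":0,"tz":-60,"ax":0,"ay":0,"az":0,"jaw":-1},{"tx":40,"ty":-40,"tz":-29,"ax":0,"ay":0,"az":0,"jaw":-1},{"tx":42,"ty":-42,"tz":0,"ax":0,"ay":0,"az":0,"jaw":-1},{"tx":42,"ty":-42,"tz":0,"ax":0,"ay":0,"az":0,"jaw":-1},{"tx":42,"ty":-42,"tz":0,"ax":0,"ay":0,"az":0,"jaw":-1}]' 25
python3 -m jog '[{"tx":42,"ty":-42,"tz":0,"ax":0,"ay":0,"az":0,"jaw":-1},{"tx":42,"ty":-42,"tz":0,"ax":0,"ay":0,"az":0,"jaw":-1},{"tx":42,"ty":-42,"tz":0,"ax":0,"ay":0,"az":0,"jaw":-1},{"tx":42,"ty":-42,"tz":0,"ax":0,"ay":0,"az":0,"jaw":-1},{"tx":42,"ty":-42,"tz":0,"ax":0,"ay":0,"az":0,"jaw":-1}]'
python3 -c "
from h import *
to(499.5,111.4,320)"
```

```text
time_s: 1.72
eef_pos: [253.0, -303.2, 319.9]
ee_rot: [0.0, 0.992, 0.13, 0.0]
force: [2.1, 0.4, -0.4]
grip_width: 1.0
grip_force: 0.0
time_s: 2.35
eef_pos: [401.9, -45.9, 320.1]
ee_rot: [0.0, 0.992, 0.13, 0.0]
force: [0.8, -1.1, -0.2]
grip_width: 0.999
grip_force: 0.0
t 2.35 pos [401.9 -45.9 320.1] tool d [ 1.349e+02 -1.268e+02  1.000e-01] F [ 0.77 -1.12 -0.22] up-err [ 9.e-04 -5.e-04 -1.e+00] yaw -75.1 0.9985454270795061 0.0
```

```bash
python3 -m jog '[{"tx":45,"ty":-42,"tz":0,"ax":0,"ay":0,"az":0,"jaw":-1},{"tx":45,"ty":-42,"tz":0,"ax":0,"ay":0,"az":0,"jaw":-1},{"tx":45,"ty":-43,"tz":0,"ax":0,"ay":0,"az":0,"jaw":-1},{"tx":0,"ty":0,"tz":20,"ax":0,"ay":0,"az":0,"jaw":-1},{"tx":0,"ty":0,"tz":0,"ax":0,"ay":0,"az":0,"jaw":-1}]'
python3 - <<'E'
from h import *
to(499.5,111.4,175)
s=sense();c=capture("wrist")
T=np.eye(4);T[:3,:3]=Ro.from_quat(s["ee_rot"],scalar_first=True).as_matrix();T[:3,3]=s["eef_pos"]
c["camera_from_world"]=np.linalg.inv(T@c["mount"])
for o in lids(c): print(*o)
cv2.imwrite("pics/w.png",cv2.cvtColor(c["color"],cv2.COLOR_RGB2BGR))
print([sense()["force"].round(2) for _ in range(3)])
E
```

```text
time_s: 2.98
eef_pos: [498.5, 110.0, 298.6]
ee_rot: [-0.0, 0.991, 0.13, -0.001]
force: [-0.0, -0.1, 0.6]
grip_width: 1.0
grip_force: 0.0
t 2.975 pos [498.5 110.  298.6] tool d [  1.7  -1.  123.6] F [-0.04 -0.09  0.61] up-err [-3.e-03 -1.e-04 -1.e+00] yaw -75.0 1.0000569261754715 0.0
6473 [246.1  63. ] [590.8 144.5 225.3] [589.9 144.5] 30.3 225.2
5716 [136.2 142.8] [519.7 206.3 225.3] [518.5 206.1] 30.6 225.1
4256 [256.3 196.9] [501.  113.6 225.4] [500.  113.8] 30.7 225.2
[array([-0.23,  1.3 ,  0.07]), array([-0.23,  1.3 ,  0.07]), array([-0.23,  1.3 ,  0.07])]
```

View pics/w.png

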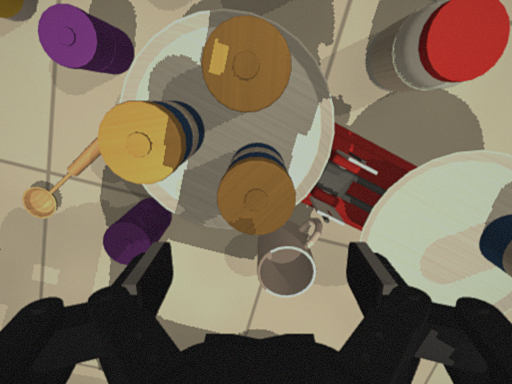

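The wrist picture shows the three gold lids at (246,63), (136,143) and (256,197), agreeing with the other cameras within 2 mm. Force readings are noisy, so I'll average them, and also use joint torques compared at the same pose.

```bash
cat >> h.py <<'E'
def weigh(n=10):
    A=[]
    for _ in range(n):
        capture("wrist"); s=sense(); A.append(np.r_[s["force"][2],s["tau"][1:3],s["eef_pos"]])
    A=np.array(A); print("Fz,tau2,tau3,pos",A.mean(0).round(3),"sd",A.std(0).round(3))
E
python3 -m jog '[{"tx":2,"ty":-2,"tz":50,"ax":0,"ay":0,"az":0,"jaw":-1},{"tx":0,"ty":0,"tz":43,"ax":0,"ay":0,"az":0,"jaw":-1},{"tx":0,"ty":0,"tz":0,"ax":0,"ay":0,"az":0,"jaw":-1},{"tx":0,"ty":0,"tz":0,"ax":0,"ay":0,"az":0,"jaw":-1}]'
python3 -c "
from h import *
weigh(); to(499.5,112.5,175)"
```

```text
time_s: 3.52
eef_pos: [501.3, 111.7, 209.3]
ee_rot: [0.0, 0.992, 0.13, 0.002]
force: [-0.1, -0.1, 0.2]
grip_width: 0.998
grip_force: 0.0
Fz,tau2,tau3,pos [-1.37000e-01 -4.01820e+01 -2.53560e+01  5.00757e+02  1.12049e+02
  2.07966e+02] sd [0.483 0.316 0.174 0.356 0.099 0.826]
t 4.025 pos [500.4 112.1 207. ] tool d [-0.7 -0.6 32. ] F [-0.2   0.22  0.38] up-err [ 2.e-04  0.e+00 -1.e+00] yaw -75.1 0.9981420134718673 0.0
```

```bash
python3 -m jog '[{"tx":0,"ty":0,"tz":32,"ax":0,"ay":0,"az":0,"jaw":-1},{"tx":0,"ty":0,"tz":0,"ax":0,"ay":0,"az":0,"jaw":-0.3},{"tx":0,"ty":0,"tz":0,"ax":0,"ay":0,"az":0,"jaw":1},{"tx":0,"ty":0,"tz":0,"ax":0,"ay":0,"az":0,"jaw":1},{"tx":0,"ty":0,"tz":0,"ax":0,"ay":0,"az":0,"jaw":1}]' 25
python3 -m jog '[{"tx":0,"ty":0,"tz":0,"ax":0,"ay":0,"az":0,"jaw":1},{"tx":0,"ty":0,"tz":0,"ax":0,"ay":0,"az":0,"jaw":1}]'
```

```text
time_s: 4.65
eef_pos: [500.6, 112.1, 175.4]
ee_rot: [0.0, 0.992, 0.13, 0.001]
force: [0.1, 0.4, 0.3]
grip_width: 0.696
grip_force: 29.7
time_s: 4.9
eef_pos: [500.6, 112.2, 175.3]
ee_rot: [0.0, 0.992, 0.13, 0.001]
force: [-0.5, 0.6, 2.5]
grip_width: 0.696
grip_force: 29.9
```

```bash
python3 -m jog '[{"tx":0,"ty":0,"tz":-10,"ax":0,"ay":0,"az":0,"jaw":1},{"tx":0,"ty":0,"tz":-22,"ax":0,"ay":0,"az":0,"jaw":1},{"tx":0,"ty":0,"tz":0,"ax":0,"ay":0,"az":0,"jaw":1},{"tx":0,"ty":0,"tz":0,"ax":0,"ay":0,"az":0,"jaw":1},{"tx":0,"ty":0,"tz":0,"ax":0,"ay":0,"az":0,"jaw":1}]'
python3 -c "
from h import *
weigh(10);weigh(6); to(499.5,112.5,175)
c=capture('top')
for o in lids(c): print(*o)"
```

```text
time_s: 5.52
eef_pos: [500.0, 112.1, 206.0]
ee_rot: [-0.0, 0.992, 0.13, -0.001]
force: [-0.0, 0.4, -2.8]
grip_width: 0.696
grip_force: 29.8
Fz,tau2,tau3,pos [ -2.041 -41.189 -25.994 500.235 112.11  206.558] sd [0.527 0.039 0.018 0.093 0.011 0.218]
Fz,tau2,tau3,pos [ -2.175 -41.206 -26.029 500.32  112.116 206.813] sd [0.44  0.006 0.002 0.009 0.012 0.007]
t 6.325 pos [500.3 112.1 206.8] tool d [-0.7 -0.6 31.8] F [ 0.76  0.3  -2.4 ] up-err [-0.  0. -1.] yaw -75.1 0.6938430254250603 29.75217193365097
324 [203.8 170.2] [590.5 143.9 233. ] [589.8 143.9] 29.7 233.0
69 [174.9 196.6] [516.8 226.9 232.6] [517.1 223.8] 18.5 233.7
354 [316.  201.2] [ 498.  -170.6  232.5] [ 498.3 -171.1] 30.2 232.6
```

With T3 lifted, the lids stand at 233 mm on both pans, so the scale is almost level. That makes T3 (about 205 g) the whole difference and too heavy to be the one; the tin to move weighs about 103 g. I'll set T3 back and weigh T2.

```bash
python3 -m jog '[{"tx":0,"ty":0,"tz":12,"ax":0,"ay":0,"az":0,"jaw":1},{"tx":0,"ty":0,"tz":8,"ax":0,"ay":0,"az":0,"jaw":1},{"tx":0,"ty":0,"tz":6,"ax":0,"ay":0,"az":0,"jaw":1},{"tx":0,"ty":0,"tz":5,"ax":0,"ay":0,"az":0,"jaw":1},{"tx":0,"ty":0,"tz":0,"ax":0,"ay":0,"az":0,"jaw":1}]'
python3 -m jog '[{"tx":0,"ty":0,"tz":0.5,"ax":0,"ay":0,"az":0,"jaw":1},{"tx":0,"ty":0,"tz":0,"ax":0,"ay":0,"az":0,"jaw":0},{"tx":0,"ty":0,"tz":0,"ax":0,"ay":0,"az":0,"jaw":-1},{"tx":0,"ty":0,"tz":0,"ax":0,"ay":0,"az":0,"jaw":-1}]'
```

```text
time_s: 7.0
eef_pos: [500.4, 112.1, 175.8]
ee_rot: [0.0, 0.992, 0.13, 0.0]
force: [-0.2, -0.2, -1.2]
grip_width: 0.693
grip_force: 29.6
time_s: 7.5
eef_pos: [500.4, 112.1, 175.5]
ee_rot: [-0.0, 0.992, 0.13, 0.0]
force: [0.2, 0.3, -0.8]
grip_width: 0.998
grip_force: 0.0
```

```bash
python3 -m jog '[{"tx":0,"ty":0,"tz":-40,"ax":0,"ay":0,"az":0,"jaw":-1},{"tx":0,"ty":0,"tz":-45,"ax":0,"ay":0,"az":0,"jaw":-1},{"tx":20,"ty":-42,"tz":0,"ax":0,"ay":0,"az":0,"jaw":-1},{"tx":21,"ty":-43,"tz":0,"ax":0,"ay":0,"az":0,"jaw":-1},{"tx":0,"ty":0,"tz":0,"ax":0,"ay":0,"az":0,"jaw":-1}]'
python3 - <<'E'
from h import *
for n in("top","scene"):
    for o in lids(capture(n)): print(n,*o)
to(518.5,205,207)
E
```

```text
time_s: 8.12
eef_pos: [517.9, 207.1, 260.0]
ee_rot: [-0.0, 0.991, 0.132, -0.0]
force: [-0.1, -0.9, -0.9]
grip_width: 0.998
grip_force: 0.0
top 349 [204.7 171.3] [588.2 143.  224.3] [588.7 143.3] 29.7 224.4
top 359 [316.4 200.9] [ 498.1 -170.4  241.1] [ 498.  -170.6] 29.9 241.0
top 343 [215.8 202.6] [498.4 112.  224. ] [498.2 112.1] 29.7 224.0
scene 325 [195.1 142.5] [ 503.1 -172.1  240.6] [ 499.9 -171.3] 31.5 240.8
scene 321 [299.  147.9] [503.3 111.2 224.2] [500.4 110.9] 31.3 224.2
scene 328 [333.7 153.6] [522.5 204.5 224.1] [519.6 205.5] 31.5 224.1
scene 391 [312.6 173.2] [592.9 141.8 224.1] [590.4 142.9] 31.1 224.0
t 8.225 pos [517.9 204.7 260.1] tool d [ 0.7 -0.1 53.1] F [ 0.5  -1.46  0.26] up-err [-3.e-04 -3.e-04 -1.e+00] yaw -75.0 1.0000788078801333 0.0
```

T3 is back in place. Now I lift T2.

```bash
python3 -m jog '[{"tx":0.5,"ty":0,"tz":35,"ax":0,"ay":0,"az":0,"jaw":-1},{"tx":0,"ty":0,"tz":18,"ax":0,"ay":0,"az":0,"jaw":-1},{"tx":0,"ty":0,"tz":0,"ax":0,"ay":0,"az":0,"jaw":-1},{"tx":0,"ty":0,"tz":0,"ax":0,"ay":0,"az":0,"jaw":-1},{"tx":0,"ty":0,"tz":0,"ax":0,"ay":0,"az":0,"jaw":-1}]'
python3 -c "
from h import *
weigh(8);weigh(3)"
python3 -m jog '[{"tx":0,"ty":0,"tz":32,"ax":0,"ay":0,"az":0,"jaw":-1},{"tx":0,"ty":0,"tz":0,"ax":0,"ay":0,"az":0,"jaw":-0.3},{"tx":0,"ty":0,"tz":0,"ax":0,"ay":0,"az":0,"jaw":1},{"tx":0,"ty":0,"tz":0,"ax":0,"ay":0,"az":0,"jaw":1},{"tx":0,"ty":0,"tz":0,"ax":0,"ay":0,"az":0,"jaw":1}]'
python3 -m jog '[{"tx":0,"ty":0,"tz":0,"ax":0,"ay":0,"az":0,"jaw":1},{"tx":0,"ty":0,"tz":-10,"ax":0,"ay":0,"az":0,"jaw":1},{"tx":0,"ty":0,"tz":-22,"ax":0,"ay":0,"az":0,"jaw":1},{"tx":0,"ty":0,"tz":0,"ax":0,"ay":0,"az":0,"jaw":1},{"tx":0,"ty":0,"tz":0,"ax":0,"ay":0,"az":0,"jaw":1}]'
python3 -c "
from h import *
weigh(10);weigh(6); to(518.5,205,175)
for o in lids(capture('scene')): print(*o)"
```

```text
time_s: 8.85
eef_pos: [518.9, 204.8, 208.4]
ee_rot: [-0.0, 0.992, 0.13, 0.001]
force: [0.0, 0.2, -0.8]
grip_width: 0.996
grip_force: 0.0
Fz,tau2,tau3,pos [ 1.94000e-01 -4.51940e+01 -2.57830e+01  5.18601e+02  2.04940e+02
  2.07658e+02] sd [0.723 0.033 0.017 0.092 0.047 0.259]
Fz,tau2,tau3,pos [-2.82000e-01 -4.51600e+01 -2.57450e+01  5.18494e+02  2.04970e+02
  2.07309e+02] sd [0.095 0.008 0.004 0.013 0.007 0.013]
time_s: 10.02
eef_pos: [518.7, 205.0, 175.9]
ee_rot: [-0.0, 0.992, 0.13, 0.001]
force: [0.2, -0.3, -0.6]
grip_width: 0.698
grip_force: 29.4
time_s: 10.65
eef_pos: [518.2, 204.9, 206.7]
ee_rot: [0.0, 0.992, 0.13, -0.001]
force: [0.2, 0.3, -1.7]
grip_width: 0.695
grip_force: 29.4
Fz,tau2,tau3,pos [ -1.854 -46.298 -26.486 518.332 204.903 206.844] sd [0.412 0.206 0.111 0.128 0.034 0.285]
Fz,tau2,tau3,pos [ -1.776 -46.193 -26.465 518.5   204.948 207.294] sd [0.141 0.011 0.006 0.011 0.013 0.028]
t 11.45 pos [518.5 205.  207.3] tool d [-0.  -0.  32.3] F [ 0.46  0.02 -1.69] up-err [ 1.e-04  0.e+00 -1.e+00] yaw -75.1 0.6952928221407694 29.40465420484543
323 [195.3 144.6] [ 502.8 -172.5  232. ] [ 499.9 -174.8] 31.8 232.1
329 [299.3 145.7] [503.5 111.5 232.8] [501.1 113.2] 32.0 233.0
217 [336.9 148. ] [531.6 207.7 255.8] [524.9 204.7] 28.2 255.9
386 [313.  171.1] [592.7 142.2 232.9] [589.6 142.7] 31.6 233.0
```

With T2 lifted the scale is level as well, and T2 weighs about 190 g. So T2 and T3 each equal the whole difference, and the tin to move is T1, which should be about half that. I set T2 back and go to T1.

```bash
python3 -m jog '[{"tx":0,"ty":0,"tz":12,"ax":0,"ay":0,"az":0,"jaw":1},{"tx":0,"ty":0,"tz":8,"ax":0,"ay":0,"az":0,"jaw":1},{"tx":0,"ty":0,"tz":6,"ax":0,"ay":0,"az":0,"jaw":1},{"tx":0,"ty":0,"tz":5,"ax":0,"ay":0,"az":0,"jaw":1},{"tx":0,"ty":0,"tz":0,"ax":0,"ay":0,"az":0,"jaw":1}]'
python3 -m jog '[{"tx":0,"ty":0,"tz":0.5,"ax":0,"ay":0,"az":0,"jaw":1},{"tx":0,"ty":0,"tz":0,"ax":0,"ay":0,"az":0,"jaw":0},{"tx":0,"ty":0,"tz":0,"ax":0,"ay":0,"az":0,"jaw":-1},{"tx":0,"ty":0,"tz":0,"ax":0,"ay":0,"az":0,"jaw":-1}]'
python3 -m jog '[{"tx":0,"ty":0,"tz":-40,"ax":0,"ay":0,"az":0,"jaw":-1},{"tx":0,"ty":0,"tz":-45,"ax":0,"ay":0,"az":0,"jaw":-1},{"tx":26,"ty":39,"tz":0,"ax":0,"ay":0,"az":0,"jaw":-1},{"tx":26,"ty":39,"tz":0,"ax":0,"ay":0,"az":0,"jaw":-1},{"tx":0,"ty":0,"tz":0,"ax":0,"ay":0,"az":0,"jaw":-1}]'
python3 - <<'E'
from h import *
for n in("top","scene"):
    for o in lids(capture(n)): print(n,*o)
to(589.5,143.5,207)
E
```

```text
time_s: 12.12
eef_pos: [518.6, 204.9, 176.3]
ee_rot: [0.0, 0.992, 0.13, 0.0]
force: [-0.6, 0.4, -2.0]
grip_width: 0.695
grip_force: 29.3
time_s: 12.62
eef_pos: [518.6, 205.0, 176.0]
ee_rot: [-0.0, 0.992, 0.13, 0.0]
force: [0.3, 0.6, -0.1]
grip_width: 0.997
grip_force: 0.0
time_s: 13.25
eef_pos: [590.3, 140.9, 260.0]
ee_rot: [0.0, 0.992, 0.129, -0.0]
force: [0.1, 0.4, -0.9]
grip_width: 0.998
grip_force: 0.0
top 60 [181.5 189.3] [537.7 208.1 224.5] [537.  207.9] 14.5 223.9
top 360 [316.4 201. ] [ 498.1 -170.3  241. ] [ 497.5 -170.7] 30.3 241.0
scene 327 [195.1 142.6] [ 503.  -172.2  240.4] [ 499.8 -172.4] 32.4 240.5
scene 78 [326.9 151.3] [517.  186.1 224.2] [518.1 192.9] 24.4 224.4
scene 98 [340.3 154.4] [527.9 220.9 224. ] [525.6 217.3] 25.0 224.0
scene 373 [312.7 173.3] [593.2 142.2 224. ] [590.6 142.2] 32.4 224.1
t 13.35 pos [588.8 143.  260.6] tool d [ 0.8 -0.3 53.6] F [-1.    0.5   1.08] up-err [-5.e-04  2.e-04 -1.e+00] yaw -75.1 1.002405286515249 0.0
```

```bash
python3 -m jog '[{"tx":0.5,"ty":0,"tz":45,"ax":0,"ay":0,"az":0,"jaw":-1},{"tx":0,"ty":0,"tz":40,"ax":0,"ay":0,"az":0,"jaw":-1},{"tx":0,"ty":0,"tz":0,"ax":0,"ay":0,"az":0,"jaw":-0.3},{"tx":0,"ty":0,"tz":0,"ax":0,"ay":0,"az":0,"jaw":1},{"tx":0,"ty":0,"tz":0,"ax":0,"ay":0,"az":0,"jaw":1}]'
python3 -m jog '[{"tx":0,"ty":0,"tz":0,"ax":0,"ay":0,"az":0,"jaw":1},{"tx":0,"ty":0,"tz":0,"ax":0,"ay":0,"az":0,"jaw":1},{"tx":0,"ty":0,"tz":-10,"ax":0,"ay":0,"az":0,"jaw":1},{"tx":0,"ty":0,"tz":-22,"ax":0,"ay":0,"az":0,"jaw":1},{"tx":0,"ty":0,"tz":0,"ax":0,"ay":0,"az":0,"jaw":1}]'
python3 -c "
from h import *
weigh(20); to(589.5,143.5,175)
for o in lids(capture('scene')): print(*o)"
```

```text
time_s: 13.98
eef_pos: [589.9, 143.4, 177.7]
ee_rot: [0.0, 0.991, 0.13, 0.001]
force: [-0.8, -0.2, -1.3]
grip_width: 0.696
grip_force: 29.9
time_s: 14.6
eef_pos: [589.9, 143.1, 209.4]
ee_rot: [0.0, 0.992, 0.13, 0.001]
force: [0.1, 0.7, -1.2]
grip_width: 0.695
grip_force: 30.3
Fz,tau2,tau3,pos [ -1.007 -51.222 -26.74  589.234 143.105 207.502] sd [0.735 0.475 0.322 0.137 0.024 0.375]
t 15.6 pos [589.3 143.1 207.8] tool d [ 0.3 -0.3 32.8] F [ 0.08  0.1  -1.12] up-err [ 0. -0. -1.] yaw -75.1 0.6955050163681646 30.259546637535095
323 [194.9 142.5] [ 502.8 -172.5  240.7] [ 500.1 -173. ] 31.7 240.7
128 [295.8 144.4] [492.7 102.2 224.7] [488.8 102.7] 26.3 225.0
232 [316.  168.7] [602.3 147.2 254.5] [597.3 144.7] 28.6 254.5
```

T1 weighs about 100 g, which fits. I carry it over the other tins to the free side of the right pan, at (455, -82).

```bash
python3 -m jog '[{"tx":0,"ty":0,"tz":-30,"ax":0,"ay":0,"az":0,"jaw":1},{"tx":0,"ty":0,"tz":-40,"ax":0,"ay":0,"az":0,"jaw":1},{"tx":0,"ty":0,"tz":-25,"ax":0,"ay":0,"az":0,"jaw":1},{"tx":-20,"ty":20,"tz":0,"ax":0,"ay":0,"az":0,"jaw":1},{"tx":-30,"ty":30,"tz":0,"ax":0,"ay":0,"az":0,"jaw":1}]'
python3 -m jog '[{"tx":-35,"ty":34,"tz":0,"ax":0,"ay":0,"az":0,"jaw":1},{"tx":-35,"ty":34,"tz":0,"ax":0,"ay":0,"az":0,"jaw":1},{"tx":-35,"ty":34,"tz":0,"ax":0,"ay":0,"az":0,"jaw":1},{"tx":-20,"ty":19,"tz":0,"ax":0,"ay":0,"az":0,"jaw":1},{"tx":-13,"ty":12,"tz":0,"ax":0,"ay":0,"az":0,"jaw":1}]'
python3 -m jog '[{"tx":0,"ty":0,"tz":0,"ax":0,"ay":0,"az":0,"jaw":1},{"tx":0,"ty":0,"tz":0,"ax":0,"ay":0,"az":0,"jaw":1},{"tx":0,"ty":0,"tz":0,"ax":0,"ay":0,"az":0,"jaw":1}]'
python3 - <<'E'
from h import *
to(455,-82,194)
s=sense();c=capture("wrist");T=np.eye(4);T[:3,:3]=Ro.from_quat(s["ee_rot"],scalar_first=True).as_matrix();T[:3,3]=s["eef_pos"]
c["camera_from_world"]=np.linalg.inv(T@c["mount"])
for o in lids(c): print(*o)
for n in("wrist","top","scene"):
    C=c if n=="wrist" else capture(n)
    for o in place_of("right_pan_floor",n)[:2]: print(n,o["conf"],world(C,*o["centre"],142).round(1))
cv2.imwrite("pics/d.png",cv2.cvtColor(c["color"],cv2.COLOR_RGB2BGR))
E
```

```text
time_s: 16.27
eef_pos: [553.6, 81.7, 302.7]
ee_rot: [0.0, 0.991, 0.131, 0.0]
force: [0.4, -1.3, -1.3]
grip_width: 0.698
grip_force: 30.2
time_s: 16.9
eef_pos: [454.2, -83.2, 303.0]
ee_rot: [0.0, 0.992, 0.129, 0.0]
force: [1.2, 0.1, -1.5]
grip_width: 0.695
grip_force: 30.2
time_s: 17.27
eef_pos: [455.2, -81.6, 302.8]
ee_rot: [-0.0, 0.991, 0.131, -0.0]
force: [-0.4, 0.7, -1.5]
grip_width: 0.695
grip_force: 30.2
t 17.275 pos [455.2 -81.6 302.8] tool d [ -0.3   0.4 108.8] F [-0.41  0.71 -1.54] up-err [-1.e-04  1.e-04 -1.e+00] yaw -75.0 0.6947158469175587 30.196917057037354
3844 [21.9 74.5] [500.8 101.5 225.2] [499.8 111.9] 30.3 225.1
5517 [397.6 180.3] [ 500.  -170.5  242.2] [ 499.1 -171.6] 30.9 242.1
12933 [261.1 283.6] [464.6 -79.  350.9] [456.8 -81.1] 30.5 350.8
wrist 0.61 [ 473.4 -118.7  142. ]
top 0.25 [ 500.3 -173.4  142. ]
scene 0.64 [ 474.3 -126.5  142. ]
```

View pics/d.png

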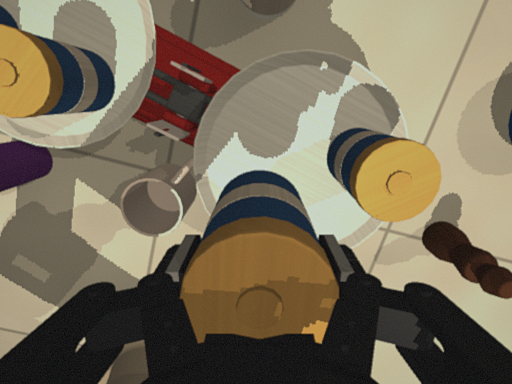

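The picture shows T1 held at (261,284) above the free side of the right pan, with the right tin at (398,180) well clear. I lower it now.

```bash
python3 -m jog '[{"tx":0,"ty":0,"tz":35,"ax":0,"ay":0,"az":0,"jaw":1},{"tx":0,"ty":0,"tz":40,"ax":0,"ay":0,"az":0,"jaw":1},{"tx":0,"ty":0,"tz":25,"ax":0,"ay":0,"az":0,"jaw":1},{"tx":0,"ty":0,"tz":6,"ax":0,"ay":0,"az":0,"jaw":1},{"tx":0,"ty":0,"tz":2,"ax":0,"ay":0,"az":0,"jaw":1}]'
python3 -m jog '[{"tx":0,"ty":0,"tz":2,"ax":0,"ay":0,"az":0,"jaw":1},{"tx":0,"ty":0,"tz":2,"ax":0,"ay":0,"az":0,"jaw":1},{"tx":0,"ty":0,"tz":2,"ax":0,"ay":0,"az":0,"jaw":1},{"tx":0,"ty":0,"tz":2,"ax":0,"ay":0,"az":0,"jaw":1},{"tx":0,"ty":0,"tz":2,"ax":0,"ay":0,"az":0,"jaw":1}]'
python3 -m jog '[{"tx":0,"ty":0,"tz":0,"ax":0,"ay":0,"az":0,"jaw":1},{"tx":0,"ty":0,"tz":0,"ax":0,"ay":0,"az":0,"jaw":1},{"tx":0,"ty":0,"tz":0,"ax":0,"ay":0,"az":0,"jaw":1},{"tx":0,"ty":0,"tz":0,"ax":0,"ay":0,"az":0,"jaw":1}]'
python3 - <<'E'
from h import *
weigh(5); to(455,-82,184)
for o in lids(capture("scene")): print(*o)
E
```

```text
time_s: 18.2
eef_pos: [455.2, -82.3, 195.4]
ee_rot: [0.0, 0.992, 0.13, 0.0]
force: [0.6, -0.9, -0.5]
grip_width: 0.697
grip_force: 30.2
time_s: 18.82
eef_pos: [455.0, -82.2, 184.8]
ee_rot: [0.0, 0.992, 0.13, 0.0]
force: [1.1, -1.5, -0.3]
grip_width: 0.697
grip_force: 30.3
time_s: 19.32
eef_pos: [454.9, -82.1, 184.8]
ee_rot: [-0.0, 0.992, 0.13, -0.0]
force: [-0.2, -0.6, 0.0]
grip_width: 0.695
grip_force: 30.2
Fz,tau2,tau3,pos [ 1.7000e-02 -3.4994e+01 -2.4277e+01  4.5485e+02 -8.2130e+01  1.8481e+02] sd [0.434 0.003 0.017 0.006 0.012 0.005]
t 19.575 pos [454.9 -82.1 184.8] tool d [ 0.2 -0.1  0.8] F [1.14 0.57 0.41] up-err [-1.e-04  1.e-04 -1.e+00] yaw -75.1 0.6965894524620652 30.23468255996704
234 [229.8 135.2] [464.8 -80.  231.5] [460.1 -81.4] 28.8 231.4
325 [195.3 144.7] [ 502.5 -172.7  231.4] [ 499.9 -174.1] 31.0 231.5
331 [299.4 145.5] [503.2 111.4 233.1] [500.  111.2] 32.4 233.2
337 [334.2 150.9] [522.  204.3 233.2] [519.2 204.5] 31.0 233.2
```

The tin stands on the pan, its weight is off the wrist and the lids are level. I release it and withdraw.

```bash
python3 -m jog '[{"tx":0,"ty":0,"tz":0,"ax":0,"ay":0,"az":0,"jaw":0.2},{"tx":0,"ty":0,"tz":0,"ax":0,"ay":0,"az":0,"jaw":-0.5},{"tx":0,"ty":0,"tz":0,"ax":0,"ay":0,"az":0,"jaw":-1},{"tx":0,"ty":0,"tz":0,"ax":0,"ay":0,"az":0,"jaw":-1},{"tx":0,"ty":0,"tz":-20,"ax":0,"ay":0,"az":0,"jaw":-1}]'
python3 -m jog '[{"tx":0,"ty":0,"tz":-40,"ax":0,"ay":0,"az":0,"jaw":-1},{"tx":0,"ty":0,"tz":-50,"ax":0,"ay":0,"az":0,"jaw":-1},{"tx":-50,"ty":30,"tz":0,"ax":0,"ay":0,"az":0,"jaw":-1},{"tx":-40,"ty":40,"tz":0,"ax":0,"ay":0,"az":0,"jaw":-1},{"tx":0,"ty":0,"tz":0,"ax":0,"ay":0,"az":0,"jaw":-1}]'
python3 -m jog '[{"tx":0,"ty":0,"tz":0,"ax":0,"ay":0,"az":0,"jaw":-1},{"tx":0,"ty":0,"tz":0,"ax":0,"ay":0,"az":0,"jaw":-1},{"tx":0,"ty":0,"tz":0,"ax":0,"ay":0,"az":0,"jaw":-1},{"tx":0,"ty":0,"tz":0,"ax":0,"ay":0,"az":0,"jaw":-1},{"tx":0,"ty":0,"tz":0,"ax":0,"ay":0,"az":0,"jaw":-1}]'
python3 - <<'E'
from h import *
for n in("scene","top"):
    c=capture(n)
    for o in lids(c): print(n,*o)
    if n=="scene": cv2.imwrite("pics/e.png",cv2.resize(cv2.cvtColor(c["color"][80:300,60:460],cv2.COLOR_RGB2BGR),None,fx=2,fy=2))
E
```

```text
time_s: 20.25
eef_pos: [454.3, -81.9, 204.1]
ee_rot: [-0.001, 0.992, 0.13, -0.001]
force: [-0.7, 0.1, 0.7]
grip_width: 0.997
grip_force: 0.0
time_s: 20.88
eef_pos: [384.6, -175.3, 294.9]
ee_rot: [0.0, 0.992, 0.127, -0.0]
force: [-0.6, 0.2, -0.8]
grip_width: 0.999
grip_force: 0.0
time_s: 21.5
eef_pos: [386.1, -172.8, 294.8]
ee_rot: [-0.0, 0.991, 0.13, -0.0]
force: [0.5, -0.1, -0.1]
grip_width: 0.998
grip_force: 0.0
scene 294 [229.2 133.6] [459.5 -82.1 232.2] [457.6 -82.9] 31.8 232.3
scene 316 [195.4 144.6] [ 502.9 -172.3  232.3] [ 499.9 -173.1] 31.3 232.4
scene 337 [299.4 145.7] [503.3 111.3 232.5] [499.1 110.4] 32.3 232.6
scene 344 [334.1 151.2] [522.2 204.3 232.6] [518.7 203.7] 31.3 232.9
top 355 [182.7 196.4] [517.4 204.6 232.9] [517.7 204.4] 29.9 232.7
top 357 [316.5 201.1] [ 498.1 -171.7  232.4] [ 498.3 -171.3] 30.7 232.3
top 340 [215.8 202.6] [498.4 111.7 232.3] [498.4 111. ] 29.2 232.2
top 346 [284.8 217. ] [454.8 -81.9 232.7] [454.4 -81.8] 29.8 232.8
```

View pics/e.png

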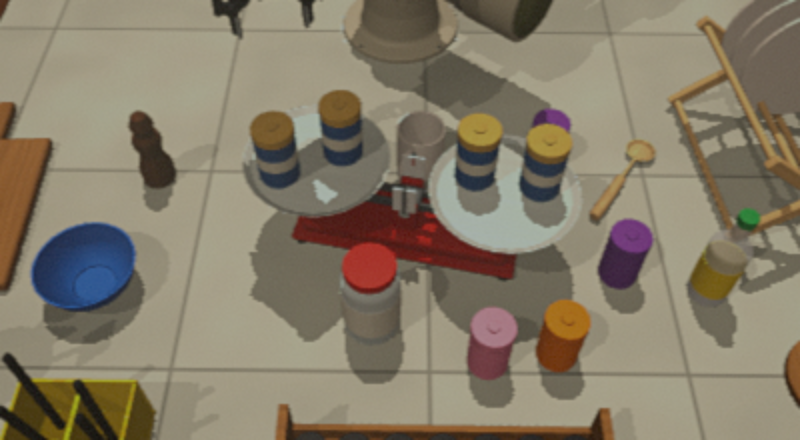

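Two upright tins stand on each pan (273,150 and 340,128 on the right pan; 479,153 and 545,163 on the left). The lids are level within 0.5 mm and the arm is clear.

```bash
python3 -c "
from rig import *
print(finish_job())"
```

```text
the job is handed in; nothing more can be done
None
```

The light tin (about 100 g) that stood farthest from the robot on the left pan now stands on the right pan. All four tins are upright, two per pan, with lids level within 0.5 mm, and the job is handed in; no verdict came back.

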